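# Release the cover of the label printer

### The job

Open the label printer for a roll change: with one fingertip on each of its two cover release buttons, press both together and keep them held down until the cover has sprung up ajar on its own, then let the buttons come back up and draw the hand clear. Do not press the small round feed key, do not pull or push the cover, and leave the bottle, the bin and the spare roll where they stand.

Things in the scene. Friction and masses are not known exactly. Their poses are not given: they have to be found in the camera images.
- printer: desktop label printer, 230 (x) by 130 (y) by 157 mm high, white with a grey top cover, fixed to the counter. Origin: centre of its underside; x from its front to its rear, z up. A flat deck at its front, 70 mm deep, 141 mm above the counter, carries two release buttons at x -84, y +31 and -31 mm, and the feed key at x -103, y 0. The cover lies behind, from x -44 mm to the rear
- release_left_top (a point): centre of the top of the left (+y) cover release button: an oblong grey cap 27 (x) by 23 mm (y), standing 9 mm above the deck, 150 mm above the counter when up. It is 62 mm from the other release button, centre to centre. The point moves down with the button
- release_right_top (a point): the same for the right (-y) cover release button
- release_left (a joint): how far the left release button is pressed, in m: 0 up, 0.007 fully down (then still 2 mm above the deck). A spring pushes it back up: it starts to move at 1.2 N and is fully down at 4 N. Beyond 0.0045 its latch is clear of the cover; let go, it latches again
- release_right (a joint): the same for the right release button. The cover is freed only while both buttons are down past 0.0045 at once; both are fully down at 8 N together
- cover_angle (a joint): opening angle of the cover about its rear hinge, in rad: 0 shut and latched. Once both latches are clear, a spring and damper raise it slowly by themselves: it passes 0.15 after about 1 s and comes to rest ajar at about 0.28 within about 4 s, and stays there
- cover: the grey top cover with its clear window, 157 long, 128 mm wide, hinged at the rear of the printer; its top is 157 mm above the counter when shut. Its origin lies on the hinge line, 104 mm above the counter; its x points to the rear, its z upward when shut
- cover_edge (a point): middle of the upper front edge of the cover, 40 mm behind the button centres; it rises about 40 mm, moving slightly rearward, when the cover springs ajar
- feed (a joint): how far the feed key is pressed, in m: 0 up, 0.003 fully down; spring return, 1.2 to 2.4 N
- feed_top (a point): centre of the top of the feed key: a round grey key 13 mm across, 4 mm above the deck, on the printer's centre line and 19 mm nearer its front edge than the release buttons
- bottle: loose amber medicine bottle with a white cap, 48 mm across, 95 mm tall, standing on the counter beside the printer; origin at the centre of its underside
- vial_bin: loose clear plastic bin 80 (x) by 110 (y) by 55 mm with three vials and a bamboo divider in it, 84 mm tall in all, standing beside the printer; origin at the centre of its underside
- label_roll: loose spare roll of labels, 90 mm across, 52 mm tall, with a 27 mm hole, standing on its flat end beside the printer; origin at the centre of its underside
There are look-alikes about, which are no part of the job. Of the things that look like the bottle, the smaller one is meant.

How it is judged:
By the outcome, as a careful person would: the job done as asked, in the order asked, and still so for the second after the job is handed in, with the robot touching nothing.
It also fails if it takes over 35 s, if anything falls off the work surface, if the arm or the gripper's body presses on something with over 40 N, if the wrist force passes 120 N, or if a joint passes its speed limit or range.

### The arm

A 6-joint arm with a two-finger parallel gripper is mounted at the origin on the work surface. World frame = base frame: x ahead of the robot, y to its left, z up, the work surface at z = 0. Lengths are in m, angles in rad, forces in N, time in s.
With the tool pointing down it reaches from about 0.375 to 0.9 m from the base axis. Payload 3.1 kg.
Tool frame: the origin (TCP) lies between the finger pads; the fingertips stand 17 mm ahead of it and the grasp point (between the pads) lies 2 mm behind it; z points along the fingers, y is the line along which they close (so a half turn about z gives the same grasp; the last joint's range is limited). The gripper opens to 85 mm and grips with 20 to 120 N. Pads are 22 mm wide; open, the fingers measure 114 mm over their backs; the gripper's body (76 mm by 85 mm) begins 54 mm behind the grasp point. The pads swing forward as they close: fully open they stand 13 mm farther back than shut.
Start: joints at [1.095, 0.527, 1.433, -0, 1.181, -0.178], TCP at [0.183, 0.598, 0.248] pointing down, gripper open.
Joint ranges: [-3.08, 3.08], [-0.75, 2.2], [0.22, 2.44], [-1.43, 4.57], [0, 2.65], [-2.85, 2.85]. Speed limits (rad/s): [2.79, 2.79, 3.14, 3.14, 3.14, 3.14].

### API

Orientations are given as a unit quaternion [x, y, z, w].
In Python, from station import sense, vision, order gives the robot as it stands.
- The arm moves only by the shell command python3 -m crank 'ROWS' [OPENING] [FORCE]. ROWS is JSON, a list of rows, each an object with "dp": the shift along the world's x, y, z in units of 30 mm (1.0 is 30 mm), a list of three; "angular": the turn, a rotation vector about the world's x, y, z in degrees, a list of three. In form: [{"dp": [dx, dy, dz], "angular": [ax, ay, az]}, ...]. A call has 1 to 20 rows; each row shifts and turns the commanded pose from where the row before left it; what a row does not reach is not made up. A row lasts 1/10 s, in which the tool goes at most 50 mm and 8.59 degrees, less where a joint would pass 70% of its speed; a pose out of reach is approached as far as the arm can. A call is refused whole if a number of a shift passes 1 or a number of a turn 8.59, either way. A call with a gripper value outside its range is refused whole. OPENING is the closure, from 0 (fully open) to 1 (shut), set as the call begins (- or left out, the last holds). The fingers move at their own pace and stop on an object; FORCE is the grip in N (left out, the last holds). Time passes only in rows, so rows that do not move let the fingers close. It gives the time, the measured TCP pose, the force, the opening and the grip force at its end, in the units of the state.
- sense(): the state, without advancing time (a new reading comes with each control period).
- vision.snapshot(name): name is "side" or "top" or "wrist"; returns a dict with "image" (400x640x3 uint8, blue, green, red), "range_z" (400x640 float32, m along the optical axis (not along the pixel's ray), 0 where there is no reading), "mtx" (3x3 intrinsics, pixels), "pose" (4x4, takes a point from camera to world coordinates); the wrist camera has in their place "mount" (4x4, takes a point from camera to tool coordinates, whose origin is the TCP and whose axes are the flange's). Camera axes: x right, y down, z forward; pixel columns grow to the right and rows downward; lengths in m; the calibration is good to about 2 mm. A picture is of the moment at which its call begins: read the wrist's pose just before it.
- order.sign_off(): hands the job in; it is judged then, once.
The state is a dict: "t": time; "q": joint angles; "qd": joint speeds; "tau": joint torques, N m; "tcp_pos": TCP position; "tool_rot": TCP orientation; "force": force on the tool from outside, world axes, zero at the start; "ft_torque": the same for the moment, N m; "finger_gap": opening from 0.0 (shut) to 1.0 (fully open); "gripper_force": force on a finger pad.
Only numpy, scipy, OpenCV 4.12 (cv2) and the standard library are available. Lean on these libraries where they do the work, as an engineer would, in place of code of your own. Each camera call takes 0.05 s, during which the arm holds its last target. There are 200 camera calls.

## Working session

There is one attempt and no reset: what is moved stays moved. The work goes in short steps, Python scripts to look and compute and a shell command to move; the robot and the scene stay as the last step left them, time stands still between calls to the robot, and variables do not carry over. Pictures are saved under pics/ and viewed, at most 10 in all, crops included, and the job is handed in when it is done.

```bash
ls && mkdir -p pics
python3 - <<'E'
from station import sense, vision
import cv2,numpy as np
s=sense();print(s)
for n in("top","side"):
    d=vision.snapshot(n);cv2.imwrite(f"pics/{n}0.png",d["image"]);np.savez(f"{n}0.npz",**d);print(n,d["mtx"],d["pose"])
E
```

```text
pics
{'t': 0.0, 'q': array([ 1.09553432e+00,  5.28489622e-01,  1.43388739e+00,  1.90408839e-05,
        1.18139083e+00, -1.78552133e-01]), 'qd': array([-5.09618418e-05, -5.10508768e-04,  1.49684012e-03,  2.35644378e-03,
       -4.12740780e-04, -6.38741881e-04]), 'tau': array([-2.49119245e-05, -4.42350483e+01, -1.78017712e+01, -1.77716538e-04,
        8.42206908e-03, -2.48559326e-05]), 'tcp_pos': array([0.18242171, 0.59708572, 0.24732391]), 'tool_rot': array([ 1.47814834e-01,  9.89014455e-01, -1.02716656e-03, -3.57580224e-04]), 'force': array([-0.29145815, -0.3063211 , -0.04040597]), 'ft_torque': array([-0.05931052,  0.03436538,  0.01768095]), 'gripper_force': 0.0, 'finger_gap': 0.9997570886438173}
top [[375.64638168   0.         324.70953159]
 [  0.         375.64638168 199.71593572]
 [  0.           0.           1.        ]] [[-0.0146402  -0.98289022  0.18360959  0.33255788]
 [-0.99985457  0.01278442 -0.01128694 -0.06186141]
 [ 0.00874648 -0.18374813 -0.98293444  1.2190756 ]
 [ 0.          0.          0.          1.        ]]
side [[471.29105279   0.         319.63872276]
 [  0.         471.29105279 200.63869378]
 [  0.           0.           1.        ]] [[-0.96870595 -0.19588785  0.152436    0.33447135]
 [-0.24820691  0.76089366 -0.59952828  0.66672112]
 [ 0.00145272 -0.61860228 -0.78570294  1.07104003]
 [ 0.          0.          0.          1.        ]]
```

View pics/top0.png

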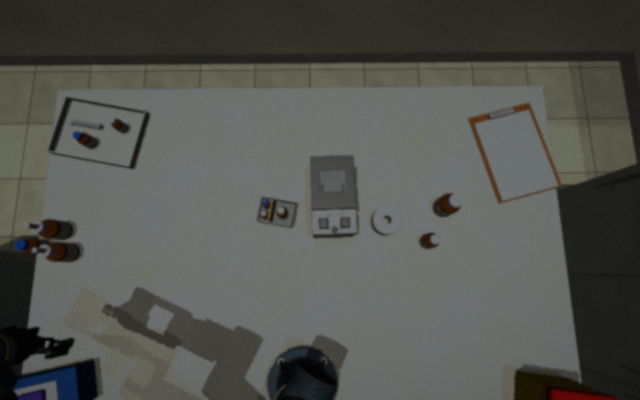

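View pics/side0.png

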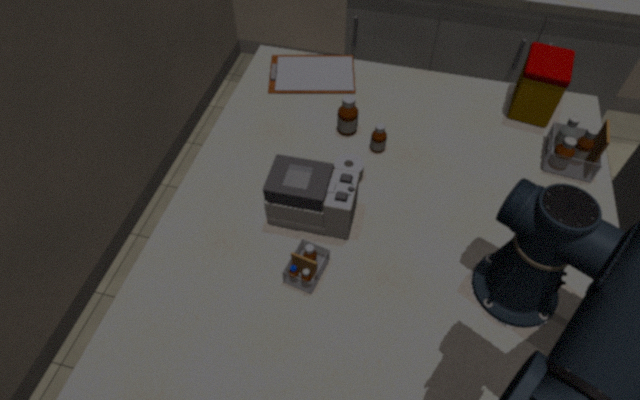

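The top view shows the printer at about (334,197) with its front toward the robot. The release buttons are at about (324,223) and (345,223) and the feed key at (335,230). The bin is at (277,211), the roll at (386,220), the small bottle at (429,240) and the larger look-alike bottle at (447,204). The side view agrees. Next I measure the printer.

```bash
cat > h.py <<'E'
import numpy as np,cv2
def cloud(d,P=None):
    z=d["range_z"];K=d["mtx"];P=d["pose"] if P is None else P
    v,u=np.indices(z.shape);p=np.stack([(u-K[0,2])/K[0,0]*z,(v-K[1,2])/K[1,1]*z,z],-1)
    w=p@P[:3,:3].T+P[:3,3];w[z<=0]=np.nan;return w
E
python3 - <<'E'
from h import *
d=np.load("top0.npz");w=cloud(d)
for n,u,v in[("L",324,223),("R",345,223),("feed",335,230),("deck",335,220),("cover",333,165),("counter",420,300),("counterN",334,260)]:print(n,np.round(np.nanmedian(w[v-1:v+2,u-1:u+2].reshape(-1,3),0),4))
# printer body by height
m=(w[...,2]>.12)&(w[...,0]>.35)&(abs(w[...,1]+.08)<.15)
m[:, :295]=0;m[:,372:]=0
pts=w[m][:,:2].astype(np.float32);print(m.sum(),cv2.minAreaRect(pts),pts.min(0),pts.max(0))
im=cv2.convertScaleAbs(d["image"][140:250,250:470],alpha=1.6);cv2.imwrite("pics/crop1.png",cv2.resize(im,None,fx=3.6,fy=3.6,interpolation=cv2.INTER_CUBIC))
E
```

```text
L [ 0.4644 -0.0711  0.151 ]
R [ 0.4638 -0.1314  0.1493]
feed [ 0.4445 -0.1025  0.1434]
deck [ 0.4741 -0.1031  0.1401]
cover [ 0.635  -0.0999  0.1567]
counter [ 2.350e-01 -3.712e-01  2.000e-04]
counterN [ 0.3633 -0.1027  0.0009]
3457 ((0.549971342086792, -0.09721166640520096), (0.22909672558307648, 0.12981116771697998), 1.606697678565979) [ 0.43457305 -0.16435969] [ 0.66482115 -0.03214343]
```

View pics/crop1.png

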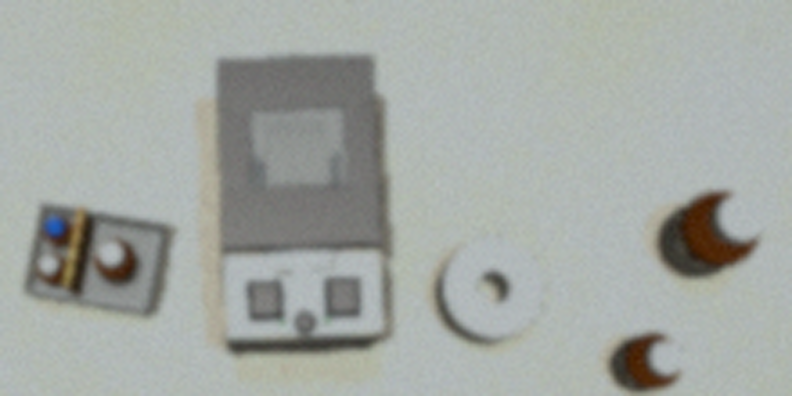

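The crop confirms which parts are which. The two square grey release buttons are at crop (265,299) and (343,297), and the round feed key is at (306,322) in front of them, between the two. The smaller bottle is at (640,360) and the look-alike at (700,235). The measured sizes and heights match (229x130 mm, button 150 mm, deck 140 mm), the yaw is about +1.6° and the button midpoint is about (0.465,-0.100). Now I move above it, pre-shaping the fingers to a tip spacing of 62 mm.

```bash
python3 -m crank '[{"dp":[0.6,-0.97,0],"angular":[0,0,1.5]},{"dp":[0.6,-0.97,0],"angular":[0,0,1.5]},{"dp":[0.6,-0.97,0],"angular":[0,0,1.5]},{"dp":[0.6,-0.97,0],"angular":[0,0,1.5]},{"dp":[0.6,-0.97,0],"angular":[0,0,1.5]},{"dp":[0.6,-0.97,0],"angular":[0,0,1.5]},{"dp":[0.6,-0.97,0],"angular":[0,0,1.5]},{"dp":[0.6,-0.97,0],"angular":[0,0,1.5]},{"dp":[0.6,-0.97,0],"angular":[0,0,1.5]},{"dp":[0.6,-0.97,0],"angular":[0,0,1.5]},{"dp":[0.6,-0.97,0],"angular":[0,0,1.5]},{"dp":[0.6,-0.97,0],"angular":[0,0,1.5]},{"dp":[0.19,-0.97,0],"angular":[0,0,0]},{"dp":[0.19,-0.97,0],"angular":[0,0,0]},{"dp":[0.19,-0.97,0],"angular":[0,0,0]},{"dp":[0.19,-0.97,0],"angular":[0,0,0]},{"dp":[0.19,-0.97,0],"angular":[0,0,0]},{"dp":[0.19,-0.97,0],"angular":[0,0,0]},{"dp":[0.19,-0.97,0],"angular":[0,0,0]},{"dp":[0,0,0],"angular":[0,0,0]}]' 0.44 20
python3 - <<'E'
from station import sense, vision
import cv2,numpy as np
from scipy.spatial.transform import Rotation as R
s=sense();d=vision.snapshot("wrist");print(s["t"],s["tcp_pos"],s["finger_gap"],R.from_quat(s["tool_rot"]).as_matrix());print(d["mount"],d["mtx"])
np.savez("w1.npz",p=s["tcp_pos"],r=s["tool_rot"],**d);cv2.imwrite("pics/w1.png",cv2.convertScaleAbs(d["image"],alpha=1.5))
E
```

```text
t: 2.1
tcp_pos: [0.4398, 0.042, 0.2483]
tool_rot: [-0.007, 1.0, -0.001, 0.0]
force: [0.0, 0.7, 0.1]
finger_gap: 0.561
gripper_force: 0.0
2.1 [0.43975668 0.04202743 0.24826198] 0.5610389122774286 [[-9.99911585e-01 -1.32628864e-02  9.57760652e-04]
 [-1.32638933e-02  9.99911477e-01 -1.05266713e-03]
 [-9.43714463e-04 -1.06527770e-03 -9.99998987e-01]]
[[ 2.10659817e-04 -9.51772649e-01 -3.06804139e-01  7.87991045e-02]
 [ 9.99999904e-01  3.18454644e-04 -3.01288711e-04 -4.04974975e-04]
 [ 3.84461557e-04 -3.06804046e-01  9.51772625e-01 -1.24501622e-01]
 [ 0.00000000e+00  0.00000000e+00  0.00000000e+00  1.00000000e+00]] [[293.9470518    0.         315.16601457]
 [  0.         293.9470518  199.23474091]
 [  0.           0.           1.        ]]
```

View pics/w1.png

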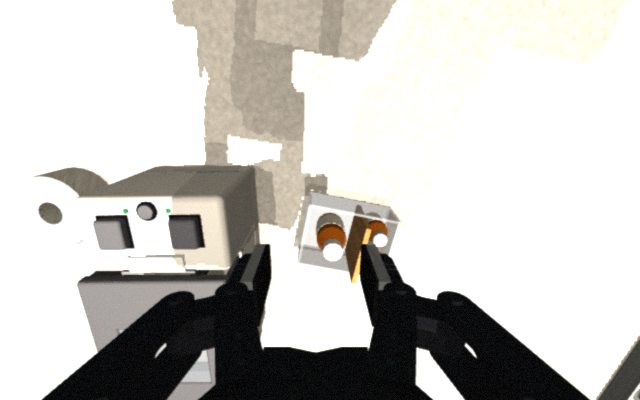

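The wrist view shows the buttons at (113,233) and (186,231), the feed key at (146,211), and the fingertips at about (257,255) and (372,255). The camera sits on the robot's side, clear of the cover. I'll measure the tips and buttons from this depth image.

Run:
```python
from h import *
from scipy.spatial.transform import Rotation as R
d=np.load("w1.npz");T=np.eye(4);T[:3,:3]=R.from_quat(d["r"]).as_matrix();T[:3,3]=d["p"]
w=cloud(d,T@d["mount"]);t=cloud(d,d["mount"])
for n,u,v in[("R",113,233),("L",186,231),("feed",146,211)]:print(n,np.round(np.nanmedian(w[v-2:v+3,u-2:u+3].reshape(-1,3),0),4))
z=w[...,2]
m=((z>.146)&(z<.154)).astype(np.uint8);m[:, 260:]=0;m[255:]=0
n,l,st,c=cv2.connectedComponentsWithStats(m)
for i in range(1,n):
    if st[i,4]>150:
        p=w[l==i];q=p[:,:2];print("blob",st[i],p.mean(0).round(4),(np.percentile(q,2,0)+np.percentile(q,98,0))/2,np.ptp(q,axis=0),cv2.minAreaRect(q.astype(np.float32))[2])
# fingers in tool frame
f=(d["range_z"]>0)&(d["range_z"]<.2)&(t[...,2]>-.02)
for s in(-1,1):
    p=t[f&(s*t[...,1]>0)&(abs(t[...,0])<.03)];print("finger",s,len(p),np.percentile(p,[1,50,99],axis=0).round(4).tolist())
    q=p[p[:,2]>np.percentile(p[:,2],90)];print(" tip",q.min(0).round(4),q.max(0).round(4))
```

```text
R [ 0.465  -0.1262  0.1492]
L [ 0.4623 -0.0652  0.1491]
feed [ 0.4471 -0.0989  0.1442]
blob [168 219  32  31 809] [ 0.4653 -0.0679  0.1487] [ 0.46587055 -0.06816179] [0.02772751 0.02304149] 2.4583041667938232
blob [ 93 220  34  30 834] [ 0.4668 -0.1292  0.1487] [ 0.46737672 -0.12992271] [0.02705102 0.02455436] 2.2736337184906006
finger -1 1398 [[-0.0101, -0.0374, -0.0197], [0.0072, -0.0257, -0.0058], [0.0116, -0.024, 0.014]]
 tip [-0.0107 -0.0354  0.0081] [ 0.0116 -0.0239  0.0158]
finger 1 1399 [[-0.0101, 0.0234, -0.0197], [0.0072, 0.0251, -0.006], [0.0117, 0.0369, 0.0141]]
 tip [-0.0109  0.0234  0.008 ] [0.0118 0.0348 0.0156]
```

The buttons are 61.8 mm apart with a midpoint of (0.4667,-0.099), against the 62 mm given. The tips sit at ±30 mm and 16 mm ahead of the TCP. I move over the buttons, then down to a hover.

```bash
python3 -m crank '[{"dp":[0.14,-0.8,0],"angular":[0,0,0.1]},{"dp":[0.14,-0.8,0],"angular":[0,0,0.1]},{"dp":[0.14,-0.8,0],"angular":[0,0,0.1]},{"dp":[0.14,-0.8,0],"angular":[0,0,0.1]},{"dp":[0.14,-0.8,0],"angular":[0,0,0.1]},{"dp":[0.14,-0.7,0],"angular":[0,0,0.1]},{"dp":[0,0,-0.6],"angular":[0,0,0]},{"dp":[0,0,-0.6],"angular":[0,0,0]},{"dp":[0,0,-0.6],"angular":[0,0,0]},{"dp":[0,0,-0.5],"angular":[0,0,0]},{"dp":[0,0,0],"angular":[0,0,0]},{"dp":[0,0,0],"angular":[0,0,0]}]'
python3 - <<'E'
from station import sense, vision
from h import *
from scipy.spatial.transform import Rotation as R
s=sense();d=vision.snapshot("wrist");M=R.from_quat(s["tool_rot"]).as_matrix();print(s["t"],s["tcp_pos"],s["force"],M[:,1],M[:,2])
T=np.eye(4);T[:3,:3]=M;T[:3,3]=s["tcp_pos"];w=cloud(d,T@d["mount"])
print(w[120:300:20,316].round(3))
im=cv2.convertScaleAbs(d["image"],alpha=1.3)
cv2.imwrite("pics/w2.png",im)
E
```

```text
t: 3.35
tcp_pos: [0.4637, -0.0954, 0.1793]
tool_rot: [-0.014, 1.0, 0.0, -0.0]
force: [0.3, -0.4, 0.6]
finger_gap: 0.559
gripper_force: 0.0
3.35 [ 0.46373811 -0.09535746  0.17927068] [ 0.27009697 -0.37299275  0.61670365] [-2.88367630e-02  9.99583920e-01  6.53612894e-04] [-8.72815623e-04  6.28704930e-04 -9.99999421e-01]
[[ 0.4   -0.097 -0.002]
 [ 0.419 -0.096 -0.   ]
 [ 0.436 -0.096  0.019]
 [ 0.436 -0.096  0.1  ]
 [ 0.439 -0.096  0.139]
 [ 0.449 -0.096  0.144]
 [ 0.464 -0.095  0.14 ]
 [ 0.477 -0.095  0.141]
 [ 0.49  -0.094  0.143]]
```

View pics/w2.png

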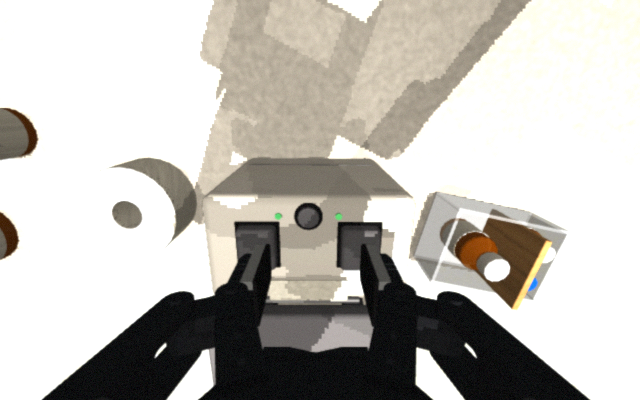

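The key at u=308 and the buttons' midpoint at u=308.5, against the fingers' centre at 314.5, mean the hand must shift 3.5 mm toward -y, which agrees with the TCP reading. I correct that and come down close.

```bash
python3 -m crank '[{"dp":[0.05,-0.12,0],"angular":[0,0,0]},{"dp":[0,0,0],"angular":[0,0,0]},{"dp":[0,0,-0.15],"angular":[0,0,0]},{"dp":[0,0,-0.15],"angular":[0,0,0]},{"dp":[0,0,0],"angular":[0,0,0]},{"dp":[0,0,0],"angular":[0,0,0]}]'
python3 -c "
from station import sense
s=sense();print(s['tcp_pos'],s['force'])"
```

```text
t: 4.0
tcp_pos: [0.4651, -0.0998, 0.17]
tool_rot: [-0.014, 1.0, 0.0, -0.0]
force: [0.0, 0.4, -0.4]
finger_gap: 0.561
gripper_force: 0.0
[ 0.46512416 -0.0997842   0.17003871] [ 0.03436641  0.37340961 -0.36295244]
```

```bash
python3 -m crank '[{"dp":[0,0.02,-0.1],"angular":[0,0,0]},{"dp":[0,0,-0.1],"angular":[0,0,0]},{"dp":[0,0,0],"angular":[0,0,0]},{"dp":[0,0,0],"angular":[0,0,0]}]'
python3 -m crank '[{"dp":[0,0,-0.1],"angular":[0,0,0]},{"dp":[0,0,0],"angular":[0,0,0]},{"dp":[0,0,0],"angular":[0,0,0]}]'
```

```text
t: 4.4
tcp_pos: [0.4654, -0.0992, 0.1643]
tool_rot: [-0.014, 1.0, 0.0, 0.0]
force: [0.4, 0.1, 1.6]
finger_gap: 0.56
gripper_force: 0.7
t: 4.7
tcp_pos: [0.4654, -0.0992, 0.1614]
tool_rot: [-0.014, 1.0, -0.0, 0.0]
force: [-0.8, 1.2, 4.0]
finger_gap: 0.556
gripper_force: 1.8
```

```bash
python3 -m crank '[{"dp":[0,0,-0.06],"angular":[0,0,0]},{"dp":[0,0,-0.06],"angular":[0,0,0]},{"dp":[0,0,0],"angular":[0,0,0]},{"dp":[0,0,0],"angular":[0,0,0]}]'
python3 -c "
from station import sense
s=sense();print(s['tcp_pos'],s['force'],s['ft_torque'])"
```

```text
t: 5.1
tcp_pos: [0.4654, -0.0992, 0.1581]
tool_rot: [-0.014, 1.0, -0.0, 0.0]
force: [-1.3, 1.4, 7.1]
finger_gap: 0.562
gripper_force: 3.5
[ 0.46544077 -0.09921836  0.15808929] [-1.34461976  1.4382594   7.13395206] [ 0.137575    0.19229876 -0.01866205]
```

7.1 N corresponds to about 5.9 mm of travel on each button. I add 0.6 mm, hold, and watch the cover edge in the top depth image.

```bash
python3 -m crank '[{"dp":[0,0,-0.02],"angular":[0,0,0]},{"dp":[0,0,0],"angular":[0,0,0]},{"dp":[0,0,0],"angular":[0,0,0]},{"dp":[0,0,0],"angular":[0,0,0]},{"dp":[0,0,0],"angular":[0,0,0]},{"dp":[0,0,0],"angular":[0,0,0]},{"dp":[0,0,0],"angular":[0,0,0]},{"dp":[0,0,0],"angular":[0,0,0]},{"dp":[0,0,0],"angular":[0,0,0]},{"dp":[0,0,0],"angular":[0,0,0]}]'
cat > cov.py <<'E'
from station import sense, vision
from h import *
s=sense();d=vision.snapshot("top");w=cloud(d)
m=(abs(w[...,1]+.095)<.055)&(w[...,0]>.55)&(w[...,0]<.65)&(w[...,2]>.14)&(w[...,2]<.25)
p=w[m];a=np.polyfit(p[:,0],p[:,2],1);print(s["t"],s["tcp_pos"],s["force"],"cover slope angle",-np.arctan(a[0]),len(p))
E
python3 cov.py
```

```text
t: 6.1
tcp_pos: [0.4654, -0.0992, 0.1576]
tool_rot: [-0.014, 1.0, -0.0, 0.0]
force: [-1.3, 0.9, 8.4]
finger_gap: 0.561
gripper_force: 3.7
6.1 [ 0.46543295 -0.09922692  0.15763414] [-1.25237261  0.93270236  8.35940177] cover slope angle 0.17977195715899022 956
```

The cover is rising (0.18 rad). I keep the buttons held.

```bash
python3 -m crank '[{"dp":[0,0,0],"angular":[0,0,0]},{"dp":[0,0,0],"angular":[0,0,0]},{"dp":[0,0,0],"angular":[0,0,0]},{"dp":[0,0,0],"angular":[0,0,0]},{"dp":[0,0,0],"angular":[0,0,0]},{"dp":[0,0,0],"angular":[0,0,0]},{"dp":[0,0,0],"angular":[0,0,0]},{"dp":[0,0,0],"angular":[0,0,0]},{"dp":[0,0,0],"angular":[0,0,0]},{"dp":[0,0,0],"angular":[0,0,0]},{"dp":[0,0,0],"angular":[0,0,0]},{"dp":[0,0,0],"angular":[0,0,0]},{"dp":[0,0,0],"angular":[0,0,0]},{"dp":[0,0,0],"angular":[0,0,0]},{"dp":[0,0,0],"angular":[0,0,0]},{"dp":[0,0,0],"angular":[0,0,0]},{"dp":[0,0,0],"angular":[0,0,0]},{"dp":[0,0,0],"angular":[0,0,0]},{"dp":[0,0,0],"angular":[0,0,0]},{"dp":[0,0,0],"angular":[0,0,0]}]';python3 cov.py
python3 -m crank '[{"dp":[0,0,0],"angular":[0,0,0]},{"dp":[0,0,0],"angular":[0,0,0]},{"dp":[0,0,0],"angular":[0,0,0]},{"dp":[0,0,0],"angular":[0,0,0]},{"dp":[0,0,0],"angular":[0,0,0]},{"dp":[0,0,0],"angular":[0,0,0]},{"dp":[0,0,0],"angular":[0,0,0]},{"dp":[0,0,0],"angular":[0,0,0]},{"dp":[0,0,0],"angular":[0,0,0]},{"dp":[0,0,0],"angular":[0,0,0]},{"dp":[0,0,0],"angular":[0,0,0]},{"dp":[0,0,0],"angular":[0,0,0]},{"dp":[0,0,0],"angular":[0,0,0]},{"dp":[0,0,0],"angular":[0,0,0]}]';python3 cov.py
```

```text
t: 8.15
tcp_pos: [0.4654, -0.0992, 0.1576]
tool_rot: [-0.014, 1.0, -0.0, 0.0]
force: [-0.2, 0.9, 7.7]
finger_gap: 0.563
gripper_force: 3.7
8.15 [ 0.46544712 -0.09923336  0.15764518] [-0.15977788  0.87564269  7.68113541] cover slope angle 0.2632296459349928 961
t: 9.6
tcp_pos: [0.4654, -0.0992, 0.1576]
tool_rot: [-0.014, 1.0, -0.0, 0.0]
force: [-1.1, 0.8, 7.5]
finger_gap: 0.561
gripper_force: 3.7
9.6 [ 0.46541843 -0.0992125   0.15761571] [-1.11293721  0.81550023  7.48809286] cover slope angle 0.2816554006464769 959
```

The cover is at rest at 0.28. I lift straight up, then back away from the cover.

```bash
python3 -m crank '[{"dp":[0,0,0.1],"angular":[0,0,0]},{"dp":[0,0,0.15],"angular":[0,0,0]},{"dp":[0,0,0.2],"angular":[0,0,0]},{"dp":[-0.1,0,0.4],"angular":[0,0,0]},{"dp":[-0.2,0,0.6],"angular":[0,0,0]},{"dp":[-0.2,0,0.6],"angular":[0,0,0]},{"dp":[-0.2,0,0.6],"angular":[0,0,0]},{"dp":[-0.2,0,0.6],"angular":[0,0,0]},{"dp":[-0.2,0,0.6],"angular":[0,0,0]},{"dp":[0,0,0.3],"angular":[0,0,0]},{"dp":[0,0,0],"angular":[0,0,0]},{"dp":[0,0,0],"angular":[0,0,0]},{"dp":[0,0,0],"angular":[0,0,0]},{"dp":[0,0,0],"angular":[0,0,0]},{"dp":[0,0,0],"angular":[0,0,0]}]';python3 cov.py
python3 - <<'E'
from station import sense, vision
from h import *
from scipy.spatial.transform import Rotation as R
s=sense();d=vision.snapshot("wrist");M=R.from_quat(s["tool_rot"]).as_matrix()
T=np.eye(4);T[:3,:3]=M;T[:3,3]=s["tcp_pos"];w=cloud(d,T@d["mount"])
for y in(-.0682,-.1299):
    m=np.hypot(w[...,0]-.4665,w[...,1]-y)<.008;m&=w[...,2]<.17;print(y,m.sum(),np.nanmedian(w[m][:,2]))
a=cv2.convertScaleAbs(d["image"],alpha=1.3);b=vision.snapshot("side")["image"]
cv2.imwrite("pics/fin.png",cv2.resize(np.vstack([a,cv2.convertScaleAbs(b,alpha=1.5)]),(480,600)))
E
```

```text
t: 11.15
tcp_pos: [0.4322, -0.0991, 0.281]
tool_rot: [-0.014, 1.0, 0.0, -0.001]
force: [0.4, 0.5, -0.6]
finger_gap: 0.562
gripper_force: 0.0
11.15 [ 0.43218001 -0.09911424  0.28095382] [ 0.43245439  0.51519609 -0.56672944] cover slope angle 0.28467891385101957 987
-0.0682 203 0.14891765047187167
-0.1299 206 0.1490045213140424
```

View pics/fin.png

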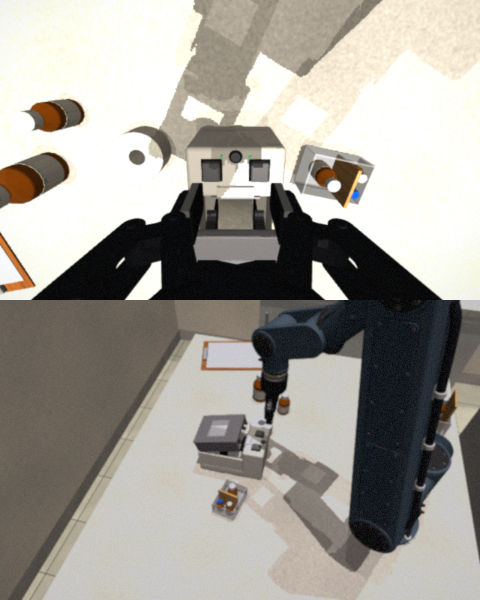

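The cover stands ajar at 0.28. Both buttons, at (211,170) and (259,170), are back up at 0.149 m. The hand is clear, and the bottle, bin and roll look undisturbed.

```bash
python3 -c "
from station import order
print(order.sign_off())"
```

```text
the job is handed in; nothing more can be done
None
```

I pressed both release buttons together and held them until the cover came to rest ajar at about 0.28 rad, then let them come back up, drew the hand clear and handed the job in at about 11 s.

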